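# Bring the bench lamp over the puppet and click it on

## Robot

A 6-joint arm with a two-finger parallel gripper is mounted at the origin on the work surface. World frame = base frame: x ahead of the robot, y to its left, z up, the work surface at z = 0. Lengths are in m, angles in rad, forces in N, time in s.
With the tool pointing down it reaches from about 0.275 to 0.75 m from the base axis. Payload 10.2 kg.
Tool frame: the origin (TCP) lies at the very end of the fingers, on their centre line; the grasp point (between the pads) lies 19 mm behind it; z points along the fingers, y is the line along which they close (so a half turn about z gives the same grasp; the last joint's range is limited). The gripper opens to 88 mm and grips with 3 to 60 N. Pads are 18 mm wide; open, the fingers measure 123 mm over their backs; the gripper's body (75 mm by 187 mm) begins 45 mm behind the grasp point.
Start: joints at [-1.355, 0.313, 1.498, -0, 1.331, -0.223], TCP at [0.223, -0.475, 0.239] pointing down, gripper open.
Joint ranges: [-2.94, 2.94], [-0.97, 2.17], [0.19, 2.56], [-1.23, 4.37], [0.02, 3.11], [-2.88, 2.88]. Speed limits (rad/s): [2.39, 2.39, 3.01, 3.14, 3.14, 3.14].

## Interface

Orientations are given as a 3x3 rotation matrix whose columns are the frame's x, y, z axes.
In Python, from plant import env, cams, workorder gives the robot as it stands.
- The arm moves only by the tool play_rows, never from a script. Its argument "steps" is one flat list of numbers, 4 for each row, row after row: the shift along the tool's x, y, z in m, then the turn about the tool's z in rad. A call has 1 to 10 rows; each row shifts and turns the commanded pose from where the row before left it, along the tool's axes as they then stand; what a row does not reach is not made up. A row lasts 1/12 s, in which the tool goes at most 41.7 mm and 7.16 degrees, less where a joint would pass 70% of its speed; a pose out of reach is approached as far as the arm can. A call with a gripper value outside its range is refused whole. "fingers" is the gripper command: -1 is fully open, 1 is shut, values between are in proportion, set as the call begins (left out, the last holds). The fingers move at their own pace and stop on an object; "newtons" is the grip in N (left out, the last holds). Time passes only in rows, so rows that do not move let the fingers close. It gives the time, the measured TCP pose, the force, the opening and the grip force at its end, in the units of the state.
- env.read_state(): the state, without advancing time (a new reading comes with each control period).
- cams.camera(name): name is "scene" or "side" or "wrist"; returns a dict with "pixels" (480x640x3 uint8, red, green, blue), "fx", "fy", "cx", "cy" (pixels), "xyz" and "orientation" of the camera in the world; the wrist camera has in their place "T_tool_cam" (4x4, takes a point from camera to tool coordinates, whose origin is the TCP and whose axes are the flange's). Camera axes: x right, y down, z forward; pixel columns grow to the right and rows downward; lengths in m; the calibration is good to about 2 mm. The wrist camera is an equidistant fisheye: a pixel r from the principal point sees the ray r / f radians off the axis. A picture is of the moment at which its call begins: read the wrist's pose just before it. There is no depth.
- workorder.job_done(): hands the job in; it is judged then, once.
The state is a dict: "time_s": time; "joint_positions": joint angles; "qd": joint speeds; "joint_efforts": joint torques, N m; "position": TCP position; "tcp_rot": TCP orientation; "contact_force": force on the tool from outside, world axes, zero at the start; "torque": the same for the moment, N m; "gripper_width": finger opening in m; "finger_force": force on a finger pad.
Only numpy, scipy, OpenCV 4.12 (cv2) and the standard library are available. Lean on these libraries where they do the work, as an engineer would, in place of code of your own. Each camera call takes 0.05 s, during which the arm holds its last target. There are 200 camera calls.

## Task

Swing the bench lamp round until its shade is over the middle of the puppet lying on the carving board, and switch it on: press the push switch on top of the shade straight down until it clicks and stays in. Press gently: the lamp's sprung arm gives under your finger, so press slowly, feel for the click and do not lean on it. Leave the puppet and everything else on the bench where it lies.

Things in the scene. Friction and masses are not known exactly. Their poses are not given: they have to be found in the camera images.
- lamp_head: The bench lamp's grey domed shade, 132 mm across; origin at the centre of its mouth, about 130 mm above the bench; z up, x level along the arm towards the post. The post's vertical swivel axis is always 335 mm from this origin along x. The arm swings by hand about it, at least 50 degrees either way from the start; some 1.5 N at the shade moves it and it stays where it is left.
- lamp_cap (a point): Centre of the flat top of the upright round cap on the shade: 46 mm across, from 83 mm (top of the dome) to 120 mm above the shade's mouth. It can be gripped from above or pushed sideways to swing the lamp. A 10 mm wide neck leaves it towards the post, 16 to 28 mm below its top; the arm's two tubes begin 60 mm out and reach 3 mm above the cap's top.
- lamp_switch: Latching push switch, a soft rubber button 18 mm across in the middle of the cap's top; origin: centre of its top. Off: 9 mm out of the cap. It resists up to about 11 N, snaps through as the force drops, and stays latched 4 mm out. Meanwhile the sprung arm sinks under the finger by 5 to 30 mm, depending on its balance, which no pose shows; let go, it rises some way. Over 14 N is too hard.
- puppet: The carved wooden puppet, a robed figure lying on its back, unpainted, 156 mm long, 60 mm wide and 62 mm high; origin under its middle, x towards its head. It lies on the white carving board (12 mm thick), roughly below the circle that the shade swings through, to the left or the right of the lamp.
- pot: round white glazed pot, 80 mm across the rim, 58 mm high; origin under its centre. A bystander, loose.
- burr_stand: round wooden stand 56 mm across full of upright steel burrs, 54 mm high in all; origin under its centre. A bystander, loose.
- rotary_tool: hand-held rotary tool lying along its y axis, 52 mm thick, 220 mm long; origin under its middle. A bystander, loose.
- spatula: thin steel modelling spatula lying along its y axis, 180 mm long, 10 mm thick; origin under its middle. A bystander, loose.
- sanding_block: cork sanding block 65 x 40 x 28 mm; origin under its centre. A bystander, loose.
- spray_can: upright spray can, 52 mm across, 165 mm high; origin under its centre. A bystander, loose.
- tool_cup: metal cup of tools, 80 mm across, about 180 mm high with the tools; origin under its centre. A bystander, loose.

How it is judged:
By the outcome, as a careful person would: the job done as asked, in the order asked, and still so for the second after the job is handed in, with the robot touching nothing.
It also fails if it takes over 51 s, if anything falls off the work surface, if the arm or the gripper's body presses on something with over 40 N, if the wrist force passes 120 N, or if a joint passes its speed limit or range.

## Working session

There is one attempt and no reset: what is moved stays moved. The work goes in short steps, Python scripts to look and compute and a tool call to move; the robot and the scene stay as the last step left them, time stands still between calls to the robot, and variables do not carry over. Pictures are saved under pics/ and viewed, at most 10 in all, crops included, and the job is handed in when it is done.

Besides the shell and the picture viewer there is one more tool, called after "Emit:" as a command line: name --argument value ..., lists and objects as JSON in quotes. play_rows: Moves the arm, as the interface text tells. Its arguments: {"type":"object","properties":{"steps":{"type":"array","items":{"type":"number"}},"fingers":{"type":"number"},"newtons":{"type":"number"}},"required":["steps"]}

```bash
mkdir -p pics; cat > h.py <<'E'
import numpy as np, cv2
from plant import env, cams, workorder
def snap(n,f):
    s=env.read_state(); c=cams.camera(n); cv2.imwrite('pics/'+f+'.png',cv2.cvtColor(c['pixels'],cv2.COLOR_RGB2BGR)); return s,c
def ray(c,u,v,z):
    d=np.array(c['orientation'])@np.array([(u-c['cx'])/c['fx'],(v-c['cy'])/c['fy'],1]); o=np.array(c['xyz'])
    return o+d*(z-o[2])/d[2]
def proj(c,p):
    q=np.array(c['orientation']).T@(np.array(p)-np.array(c['xyz'])); return c['cx']+c['fx']*q[0]/q[2], c['cy']+c['fy']*q[1]/q[2]
E
python3 - <<'E'
from h import *
import pickle
for n in ('scene','side'):
    s,c=snap(n,n+'0'); pickle.dump(c,open(n+'.pkl','wb')); print(n,c['xyz'],np.round(c['orientation'],3).tolist(),c['fx'],c['cx'],c['cy'])
print(s['time_s'],s['position'],np.round(s['tcp_rot'],3).tolist(),s['contact_force'],s['gripper_width'])
E
```

```text
scene [ 1.3537876  -0.46923526  0.84094956] [[0.495, 0.497, -0.713], [0.869, -0.292, 0.4], [-0.009, -0.817, -0.576]] 438.4474605204796 320.2302976259551 248.92766617162226
side [-0.09521464  0.67264043  0.93693735] [[-0.73, -0.451, 0.513], [-0.683, 0.462, -0.566], [0.019, -0.764, -0.645]] 505.4204851276153 315.0446751801931 242.2208993562231
0.05 [ 0.22298482 -0.47503623  0.23820119] [[0.905, 0.425, -0.0], [0.425, -0.905, 0.001], [0.0, -0.001, -1.0]] [-0.04932444  0.12376403 -0.4625385 ] 0.08836641427932465
```

View pics/scene0.png

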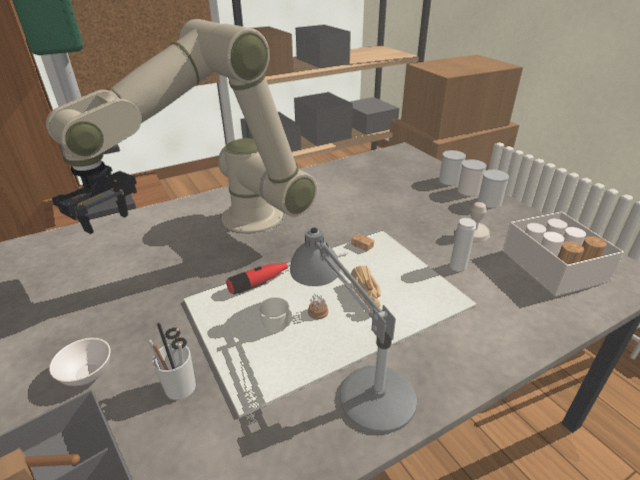

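View pics/side0.png

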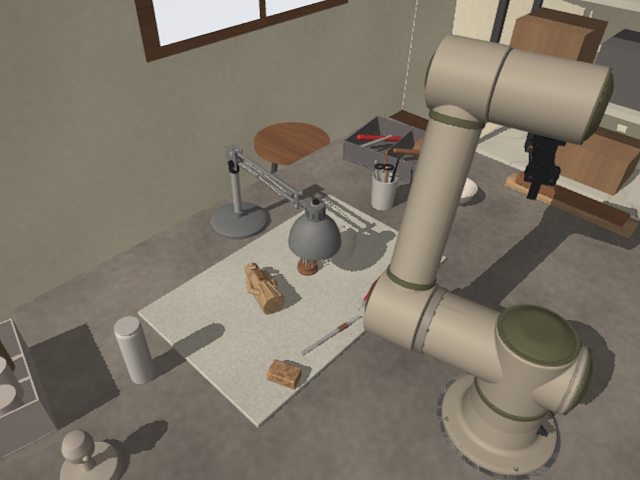

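Scene view: cap top at about (314,232), lamp post at (382,330) and puppet near (367,283) behind the arm. Side view: cap top at about (316,200), puppet around (264,288), post top at (234,152) and base at (238,220). I'll zoom in for exact pixels.

```bash
python3 - <<'E'
import cv2,numpy as np
a=cv2.imread('pics/side0.png')[135:325,205:355]; b=cv2.imread('pics/scene0.png')[215:405,280:400]
a=cv2.resize(a,None,fx=2.9,fy=2.9,interpolation=3); b=cv2.resize(b,None,fx=2.9,fy=2.9,interpolation=3)
im=np.hstack([a,b]); print(a.shape,im.shape); cv2.imwrite('pics/crop0.png',im)
E
```

```text
(551, 435, 3) (551, 783, 3)
```

View pics/crop0.png

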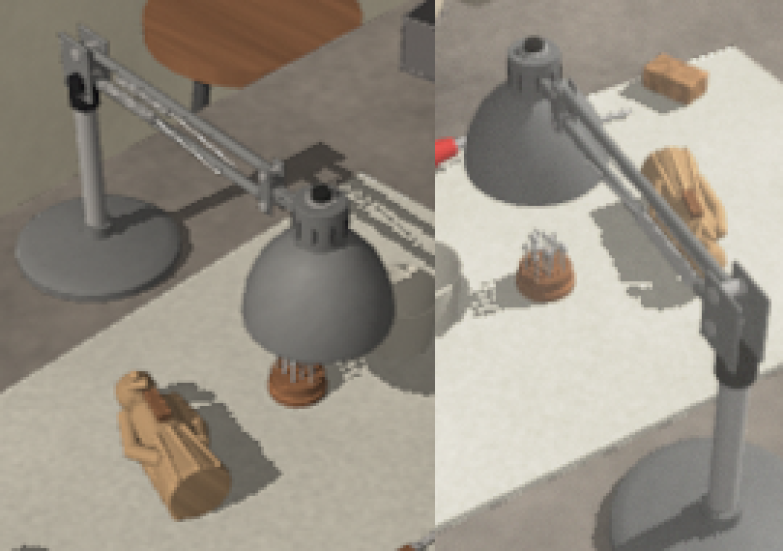

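```bash
cat >> h.py <<'E'
def tri(pts):
    A=np.zeros((3,3));b=np.zeros(3);L=[]
    for c,u,v in pts:
        d=np.array(c['orientation'])@np.array([(u-c['cx'])/c['fx'],(v-c['cy'])/c['fy'],1]);d/=np.linalg.norm(d)
        P=np.eye(3)-np.outer(d,d);A+=P;b+=P@np.array(c['xyz']);L.append((P,np.array(c['xyz'])))
    x=np.linalg.solve(A,b);return x,[np.linalg.norm(P@(x-o)) for P,o in L]
E
python3 - <<'E'
from h import *
import pickle
np.set_printoptions(precision=4,suppress=True)
S=pickle.load(open('side.pkl','rb'));C=pickle.load(open('scene.pkl','rb'))
for n,a,b in [('button',(320,190),(534,43)),('postbase',(97,224),(722,515)),('collar',(84,100),(736,365)),('puppet',(167,438),(690,208)),('pupfoot',(200,490),(668,165)),('puphead',(135,388),(712,255)),('burr',(298,385),(546,280))]:
    A=(205+a[0]/2.9,135+a[1]/2.9);B=(280+(b[0]-435)/2.9,215+b[1]/2.9)
    print(n,*tri([(S,*A),(C,*B)]), 'z.04:',ray(S,*A,.042)[:2],ray(C,*B,.042)[:2])
A=(315.3,200.5);B=(314.1,229.8);print(ray(S,*A,.259),ray(C,*B,.259))
E
```

```text
button [ 0.549  -0.0346  0.2549] [np.float64(0.0005847682653705681), np.float64(0.0005847682653706283)] z.04: [ 0.7498 -0.2561] [0.2574 0.1238]
postbase [ 0.8871 -0.065   0.0274] [np.float64(0.0015565619386455464), np.float64(0.0015565619386457223)] z.04: [ 0.8703 -0.0543] [ 0.8964 -0.071 ]
collar [ 0.8805 -0.0601  0.1815] [np.float64(0.0007252351141903204), np.float64(0.0007252351141902091)] z.04: [ 1.0601 -0.1961] [0.7809 0.0271]
puppet [0.594  0.1061 0.0447] [np.float64(0.003054348159697512), np.float64(0.003054348159697498)] z.04: [0.5943 0.102 ] [0.5934 0.1104]
pupfoot [0.5288 0.1266 0.045 ] [np.float64(0.0012641438798982967), np.float64(0.0012641438798982052)] z.04: [0.5302 0.1238] [0.5266 0.1298]
puphead [0.6601 0.0845 0.0453] [np.float64(0.003388597967770616), np.float64(0.003388597967770672)] z.04: [0.6607 0.0796] [0.6593 0.0895]
burr [ 0.5822 -0.0458  0.0124] [np.float64(0.0014921140874017017), np.float64(0.0014921140874017142)] z.04: [ 0.5598 -0.0241] [ 0.6109 -0.06  ]
[ 0.545  -0.0309  0.259 ] [ 0.555  -0.0373  0.259 ]
```

Button triangulates to (0.549, -0.035, 0.255) and the post to (0.884, -0.062). The 0.336 m between them matches the 335 mm spec. The puppet's middle is near (0.60, 0.104), about 0.33 m from the post, so it lies on the circle. That makes the swing about 26° towards +y, with the shade ending near (0.595, 0.107).

Next I'll lift, turn the closing line across the arm and go above the cap.

Emit:
play_rows --steps '[0, 0, -0.016, 0.104, 0, 0, -0.016, 0.104, 0, 0, -0.016, 0.104, 0, 0, -0.016, 0.104, 0, 0, -0.016, 0.104, 0.0193, -0.031, 0, 0, 0.0193, -0.031, 0, 0, 0.0193, -0.031, 0, 0, 0.0193, -0.031, 0, 0, 0.0193, -0.031, 0, 0]' --fingers -1

```text
time_s: 0.93
position: [0.3324, -0.327, 0.3185]
tcp_rot: [[0.997, -0.082, -0.0], [-0.082, -0.997, 0.0], [-0.0, -0.0, -1.0]]
contact_force: [-0.1, -1.1, -0.4]
gripper_width: 0.0882
finger_force: 0.0
```

Emit:
play_rows --steps '[0.0193, -0.031, 0, 0, 0.0193, -0.031, 0, 0, 0.0193, -0.031, 0, 0, 0.0193, -0.031, 0, 0, 0.0193, -0.031, 0, 0, 0.0193, -0.031, 0, 0, 0.0193, -0.031, 0, 0, 0.0193, -0.031, 0, 0, 0.0193, -0.031, 0, 0, 0.0193, -0.031, 0, 0]'

```text
time_s: 1.77
position: [0.55, -0.0335, 0.3184]
tcp_rot: [[0.997, -0.081, -0.001], [-0.081, -0.997, 0.0], [-0.001, -0.0, -1.0]]
contact_force: [0.5, -1.2, -1.0]
gripper_width: 0.0881
finger_force: 0.0
```

Emit:
play_rows --steps '[0, 0, 0, 0, 0, 0, 0, 0, 0, 0, 0, 0]'

```text
time_s: 2.02
position: [0.549, -0.0357, 0.3184]
tcp_rot: [[0.997, -0.081, -0.001], [-0.081, -0.997, -0.0], [-0.001, 0.0, -1.0]]
contact_force: [-0.1, -0.3, 0.2]
gripper_width: 0.088
finger_force: 0.0
```

```bash
python3 - <<'E'
from h import *
import pickle
np.set_printoptions(precision=4,suppress=True)
s,c=snap('wrist','w1'); pickle.dump((s,c),open('w1.pkl','wb'))
print(s['time_s'],s['position'],s['tcp_rot'],c['fx'],c['cx'],c['cy'],c['T_tool_cam'],s['contact_force'])
E
```

```text
2.0167 [ 0.549  -0.0357  0.3184] [[ 0.9967 -0.0811 -0.0008]
 [-0.0811 -0.9967 -0.0001]
 [-0.0008  0.0001 -1.    ]] 371.64829954431775 315.74476953604284 234.1836288839039 [[-0.001  -0.9609 -0.2768  0.0714]
 [ 1.     -0.0009 -0.0006 -0.0004]
 [ 0.0003 -0.2768  0.9609 -0.145 ]
 [ 0.      0.      0.      1.    ]] [-0.0772 -0.3269  0.1944]
```

View pics/w1.png

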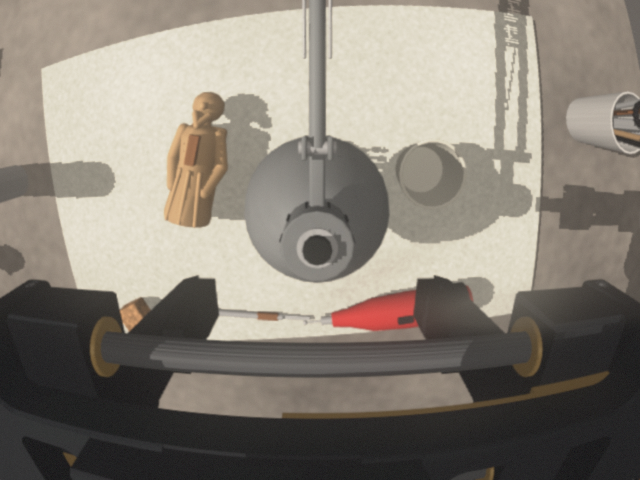

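The wrist view shows the button at (318,248), the arm running straight up the image, and the puppet on the left from head (209,92) to feet (189,226). I'll convert these to positions.

```bash
cat >> h.py <<'E'
def wray(s,c,u,v,z):
    x,y=u-c['cx'],v-c['cy'];r=np.hypot(x,y);t=r/c['fx']
    d=np.array([x/r*np.sin(t),y/r*np.sin(t),np.cos(t)]);T=np.array(c['T_tool_cam']);R=np.array(s['tcp_rot'])
    o=np.array(s['position'])+R@T[:3,3];d=R@T[:3,:3]@d
    return o+d*(z-o[2])/d[2]
E
python3 - <<'E'
from h import *
import pickle
np.set_printoptions(precision=4,suppress=True)
s,c=pickle.load(open('w1.pkl','rb'))
for z in(.255,.259,.262): print('button',wray(s,c,318,248,z))
P=np.array([.884,-.062])
for n,u,v,z in [('head end',209,92,.04),('foot end',189,227,.02),('mid',199,160,.045),('midL',167,190,.045),('midR',224,175,.045)]:
    p=wray(s,c,u,v,z);print(n,p,np.linalg.norm(p[:2]-P))
p=wray(s,c,316,20,.253);print('tube',p)
E
```

```text
button [ 0.5517 -0.0367  0.255 ]
button [ 0.553  -0.0368  0.259 ]
button [ 0.554  -0.0369  0.262 ]
head end [0.6778 0.0772 0.04  ] 0.24882091253664565
foot end [0.5156 0.1311 0.02  ] 0.4159428503686039
mid [0.6001 0.0964 0.045 ] 0.3250850070755746
midL [0.5696 0.1425 0.045 ] 0.37507463440975175
midR [0.5792 0.0684 0.045 ] 0.3314978402216077
tube [ 0.684  -0.0464  0.253 ]
```

Emit:
play_rows --steps '[0.003, 0.001, 0.015, 0, 0, 0, 0.02, 0, 0, 0, 0.02, 0, 0, 0, 0.02, 0, 0, 0, 0.013, 0, 0, 0, 0, 0]'

```text
time_s: 2.57
position: [0.5507, -0.0375, 0.2283]
tcp_rot: [[0.997, -0.083, -0.005], [-0.083, -0.997, 0.001], [-0.005, -0.001, -1.0]]
contact_force: [1.2, -0.4, -0.1]
gripper_width: 0.0883
finger_force: 0.0
```

Emit:
play_rows --steps '[0, 0, 0, 0, 0, 0, 0, 0, 0, 0, 0, 0, 0, 0, 0, 0, 0, 0, 0, 0, 0, 0, 0, 0]' --fingers -0.22 --newtons 5

```text
time_s: 3.07
position: [0.5523, -0.0365, 0.2311]
tcp_rot: [[0.997, -0.081, 0.001], [-0.081, -0.997, -0.0], [0.001, 0.0, -1.0]]
contact_force: [-0.1, 0.1, 0.6]
gripper_width: 0.0537
finger_force: 0.0
```

Emit:
play_rows --steps '[0, -0.004, 0, 0.012, 0, -0.0075, 0, 0.0225, 0, -0.0075, 0, 0.0225, 0, -0.0075, 0, 0.0225, 0, -0.0075, 0, 0.0225, 0, -0.0075, 0, 0.0225, 0, -0.0075, 0, 0.0225, 0, -0.0075, 0, 0.0225, 0, -0.0075, 0, 0.0225, 0, -0.0075, 0, 0.0225]'

```text
time_s: 3.9
position: [0.5651, 0.034, 0.2309]
tcp_rot: [[0.956, -0.293, 0.001], [-0.293, -0.956, -0.001], [0.001, 0.0, -1.0]]
contact_force: [0.5, -2.1, 0.1]
gripper_width: 0.0537
finger_force: 0.8
```

Emit:
play_rows --steps '[0, -0.0075, 0, 0.0225, 0, -0.0075, 0, 0.0225, 0, -0.0075, 0, 0.0225, 0, -0.0075, 0, 0.0225, 0, -0.0075, 0, 0.0225, 0, -0.0075, 0, 0.0225, 0, -0.0075, 0, 0.0225, 0, -0.0075, 0, 0.0225, 0, -0.0075, 0, 0.0225, 0, -0.006, 0, 0.018]'

```text
time_s: 4.73
position: [0.5932, 0.1019, 0.2307]
tcp_rot: [[0.869, -0.495, 0.0], [-0.495, -0.869, -0.001], [0.0, 0.0, -1.0]]
contact_force: [-0.0, -1.9, -0.3]
gripper_width: 0.0539
finger_force: 0.9
```

Emit:
play_rows --steps '[0, -0.0043, 0, 0.013, 0, -0.0025, 0, 0.0075, 0, 0, 0, 0, 0, 0, 0, 0]'

```text
time_s: 5.07
position: [0.5964, 0.1074, 0.2307]
tcp_rot: [[0.86, -0.511, -0.0], [-0.511, -0.86, 0.0], [-0.0, -0.0, -1.0]]
contact_force: [0.4, 0.2, 0.1]
gripper_width: 0.054
finger_force: 0.0
```

```bash
python3 - <<'E'
from h import *
import pickle
np.set_printoptions(precision=4,suppress=True)
s,c=snap('side','s2');s2,c2=snap('scene','c2');s3,c3=snap('wrist','w2');pickle.dump((s3,c3),open('w2.pkl','wb'))
print(s3['time_s'],s3['position'],s3['contact_force'])
a=cv2.imread('pics/s2.png')[150:330,190:360];b=cv2.imread('pics/w2.png')
cv2.imwrite('pics/x2.png',np.hstack([cv2.resize(a,(425,450),interpolation=3),b[0:450,150:510]]))
E
```

```text
5.1667 [0.5963 0.1072 0.2307] [-0.4616  0.4173  0.4755]
```

View pics/x2.png

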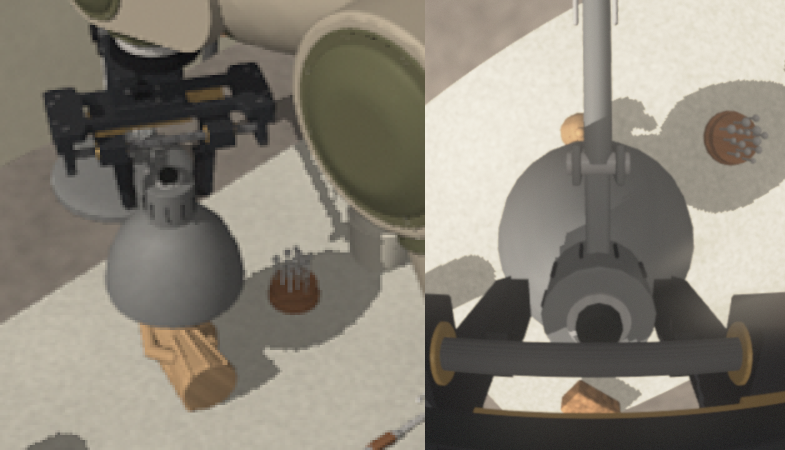

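The shade now sits over the puppet in the side crop, and the wrist crop shows the button at about u=325, v=323 in the full image. Next is the button's position from that pixel.

```bash
python3 - <<'E'
from h import *
import pickle
np.set_printoptions(precision=4,suppress=True)
s,c=pickle.load(open('w2.pkl','rb'))
p=wray(s,c,325,322,.259);R=np.array(s['tcp_rot']);print(p,'tool',R.T@(p-s['position']))
print(np.linalg.norm(p[:2]-[.886,-.061]))
E
```

```text
[0.5991 0.1024 0.259 ] tool [ 0.0048  0.0027 -0.0283]
0.3302007769153782
```

Cap centre is roughly (0.597, 0.103), which is the target. I'll rise straight up, close the fingers and centre over the button.

Emit:
play_rows --steps '[0, 0.003, 0, 0, 0, 0, -0.01, 0, 0, 0, -0.02, 0, 0, 0, -0.02, 0, 0.003, 0, 0, 0]'

```text
time_s: 5.63
position: [0.5983, 0.1033, 0.2857]
tcp_rot: [[0.859, -0.511, 0.007], [-0.511, -0.86, -0.0], [0.006, -0.004, -1.0]]
contact_force: [0.5, -1.2, 1.4]
gripper_width: 0.0537
finger_force: 0.0
```

Emit:
play_rows --steps '[0, 0, 0, 0, 0, 0, 0, 0, 0, 0, 0, 0, 0, 0, 0, 0, 0, 0, 0, 0, 0, 0, 0, 0, 0, 0, 0, 0, 0, 0, 0, 0]' --fingers 1 --newtons 10

```text
time_s: 6.3
position: [0.5974, 0.1032, 0.2806]
tcp_rot: [[0.859, -0.511, -0.0], [-0.511, -0.859, 0.0], [-0.0, 0.0, -1.0]]
contact_force: [-0.2, -0.0, 0.8]
gripper_width: 0.0024
finger_force: 0.0
```

```bash
python3 - <<'E'
from h import *
import pickle
np.set_printoptions(precision=4,suppress=True)
s3,c3=snap('wrist','w3');pickle.dump((s3,c3),open('w3.pkl','wb'))
print(s3['time_s'],s3['position'],s3['contact_force'])
cv2.imwrite('pics/x3.png',cv2.resize(cv2.imread('pics/w3.png')[100:400,170:470],None,fx=1.8,fy=1.8))
E
```

```text
6.3 [0.5974 0.1032 0.2806] [-0.2237 -0.0197  0.8106]
```

View pics/x3.png

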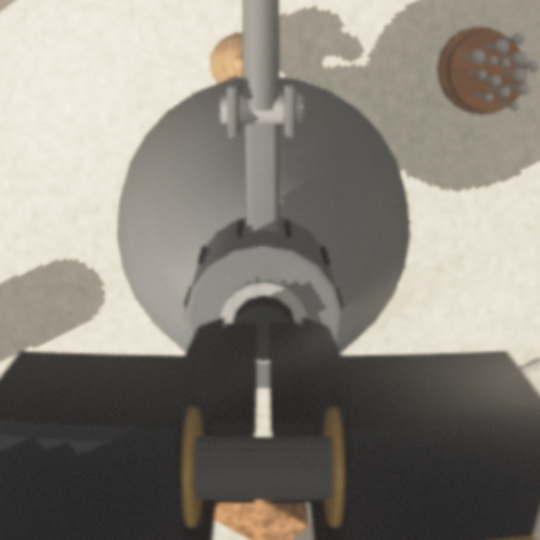

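The closed fingers line up with the button left to right, both at crop x≈263. The button's far edge is at crop y≈297. I'll check the fore-aft offset.

```bash
python3 - <<'E'
from h import *
import pickle
np.set_printoptions(precision=4,suppress=True)
s,c=pickle.load(open('w3.pkl','rb'));R=np.array(s['tcp_rot'])
for x,y,z in[(264,297,.259),(236,320,.259),(292,320,.259),(263,247,.25),(187,300,.25),(341,300,.25)]:
    p=wray(s,c,170+x/1.8,100+y/1.8,z);print(p,'tool',R.T@(p-s['position']))
E
```

```text
[0.6042 0.0993 0.259 ] tool [ 0.0078 -0.0001  0.0216]
[0.6023 0.1092 0.259 ] tool [ 0.0011 -0.0077  0.0216]
[0.5946 0.0962 0.259 ] tool [0.0011 0.0074 0.0216]
[0.614  0.0938 0.25  ] tool [ 0.019  -0.0004  0.0306]
[0.6115 0.1202 0.25  ] tool [ 0.0034 -0.0218  0.0306]
[0.5893 0.0829 0.25  ] tool [0.0034 0.0216 0.0306]
```

Emit:
play_rows --steps '[-0.002, 0, 0.006, 0, 0, 0, 0.006, 0, 0, 0, 0.004, 0, 0, 0, 0, 0, 0, 0, 0, 0]'

```text
time_s: 6.77
position: [0.5956, 0.1042, 0.2644]
tcp_rot: [[0.859, -0.511, -0.001], [-0.511, -0.859, 0.0], [-0.001, 0.0, -1.0]]
contact_force: [0.5, 0.5, 0.4]
gripper_width: 0.0004
finger_force: 0.0
```

Emit:
play_rows --steps '[0, 0, 0.001, 0, 0, 0, 0.001, 0, 0, 0, 0.001, 0, 0, 0, 0.001, 0]'

```text
time_s: 7.1
position: [0.5958, 0.1042, 0.2607]
tcp_rot: [[0.859, -0.511, 0.0], [-0.511, -0.859, 0.0], [0.0, -0.0, -1.0]]
contact_force: [0.9, -0.4, 0.0]
gripper_width: 0.0004
finger_force: 0.0
```

Emit:
play_rows --steps '[0, 0, 0.001, 0, 0, 0, 0.001, 0, 0, 0, 0.001, 0]'

```text
time_s: 7.35
position: [0.5957, 0.1042, 0.2576]
tcp_rot: [[0.859, -0.511, 0.0], [-0.511, -0.859, 0.0], [0.0, -0.0, -1.0]]
contact_force: [0.1, 0.4, -0.4]
gripper_width: 0.0005
finger_force: 0.0
```

Emit:
play_rows --steps '[0, 0, 0.001, 0, 0, 0, 0.001, 0, 0, 0, 0.001, 0]'

```text
time_s: 7.6
position: [0.5957, 0.1043, 0.2548]
tcp_rot: [[0.859, -0.511, 0.0], [-0.511, -0.859, 0.0], [-0.0, -0.0, -1.0]]
contact_force: [-1.1, 0.8, 3.0]
gripper_width: 0.0006
finger_force: 1.3
```

Emit:
play_rows --steps '[0, 0, 0.001, 0, 0, 0, 0.001, 0]'

```text
time_s: 7.77
position: [0.5957, 0.1043, 0.253]
tcp_rot: [[0.859, -0.511, 0.0], [-0.511, -0.859, 0.0], [0.0, -0.0, -1.0]]
contact_force: [-2.0, 0.8, 4.1]
gripper_width: 0.0003
finger_force: 1.8
```

Emit:
play_rows --steps '[0, 0, 0.001, 0, 0, 0, 0.001, 0]'

```text
time_s: 7.93
position: [0.5957, 0.1043, 0.2509]
tcp_rot: [[0.859, -0.511, 0.0], [-0.511, -0.859, 0.0], [0.0, -0.0, -1.0]]
contact_force: [-1.9, 0.0, 3.8]
gripper_width: 0.0006
finger_force: 2.1
```

Emit:
play_rows --steps '[0, 0, 0.001, 0, 0, 0, 0.001, 0]'

```text
time_s: 8.1
position: [0.5958, 0.1043, 0.2489]
tcp_rot: [[0.859, -0.511, 0.0], [-0.511, -0.859, 0.0], [0.0, -0.0, -1.0]]
contact_force: [-0.6, 0.6, 5.3]
gripper_width: 0.0002
finger_force: 2.4
```

Emit:
play_rows --steps '[0, 0, 0.001, 0, 0, 0, 0.001, 0, 0, 0, 0.001, 0]'

```text
time_s: 8.35
position: [0.5958, 0.1043, 0.2459]
tcp_rot: [[0.859, -0.511, 0.0], [-0.511, -0.859, 0.0], [0.0, -0.0, -1.0]]
contact_force: [-2.5, 0.9, 5.5]
gripper_width: 0.0003
finger_force: 2.9
```

Emit:
play_rows --steps '[0, 0, 0.001, 0, 0, 0, 0.001, 0, 0, 0, 0.001, 0]'

```text
time_s: 8.6
position: [0.5959, 0.1042, 0.2431]
tcp_rot: [[0.859, -0.511, 0.001], [-0.511, -0.859, -0.0], [0.001, -0.0, -1.0]]
contact_force: [-2.2, 0.1, 6.8]
gripper_width: 0.0005
finger_force: 3.4
```

Emit:
play_rows --steps '[0, 0, 0.001, 0, 0, 0, 0.001, 0, 0, 0, 0.001, 0]'

```text
time_s: 8.85
position: [0.596, 0.1042, 0.2403]
tcp_rot: [[0.859, -0.511, 0.001], [-0.511, -0.859, -0.0], [0.001, -0.001, -1.0]]
contact_force: [-2.5, 0.1, 8.2]
gripper_width: 0.0006
finger_force: 3.9
```

Emit:
play_rows --steps '[0, 0, 0.001, 0, 0, 0, 0.001, 0]'

```text
time_s: 9.02
position: [0.596, 0.1041, 0.2384]
tcp_rot: [[0.859, -0.511, 0.002], [-0.511, -0.859, -0.0], [0.001, -0.001, -1.0]]
contact_force: [-2.5, -0.9, 7.7]
gripper_width: 0.0005
finger_force: 4.2
```

Emit:
play_rows --steps '[0, 0, 0.001, 0, 0, 0, 0.001, 0, 0, 0, 0.001, 0]'

```text
time_s: 9.27
position: [0.5961, 0.1041, 0.2356]
tcp_rot: [[0.859, -0.511, 0.002], [-0.511, -0.859, -0.0], [0.002, -0.001, -1.0]]
contact_force: [-2.5, -0.2, 8.9]
gripper_width: 0.0004
finger_force: 4.7
```

Emit:
play_rows --steps '[0, 0, 0.001, 0, 0, 0, 0.001, 0]'

```text
time_s: 9.43
position: [0.5962, 0.104, 0.2338]
tcp_rot: [[0.859, -0.511, 0.002], [-0.511, -0.859, -0.0], [0.002, -0.001, -1.0]]
contact_force: [-1.3, -0.3, 9.2]
gripper_width: 0.0007
finger_force: 5.0
```

Emit:
play_rows --steps '[0, 0, 0.001, 0]'

```text
time_s: 9.52
position: [0.5963, 0.104, 0.2328]
tcp_rot: [[0.859, -0.511, 0.003], [-0.511, -0.859, -0.0], [0.003, -0.001, -1.0]]
contact_force: [0.2, -0.6, 3.1]
gripper_width: 0.0002
finger_force: 1.5
```

Emit:
play_rows --steps '[0, 0, 0, 0]'

```text
time_s: 9.6
position: [0.5961, 0.1041, 0.2319]
tcp_rot: [[0.859, -0.511, 0.001], [-0.511, -0.859, -0.0], [0.001, -0.001, -1.0]]
contact_force: [2.2, 0.1, 2.5]
gripper_width: 0.0009
finger_force: 1.4
```

Emit:
play_rows --steps '[0, 0, 0.001, 0, 0, 0, 0.001, 0]'

```text
time_s: 9.77
position: [0.5961, 0.1041, 0.23]
tcp_rot: [[0.859, -0.511, 0.001], [-0.511, -0.859, -0.0], [0.001, -0.001, -1.0]]
contact_force: [-1.3, -1.0, 8.0]
gripper_width: 0.0006
finger_force: 3.9
```

```bash
python3 - <<'E'
from h import *
s3,c3=snap('wrist','w4');s,c=snap('scene','c4');s,c=snap('side','s4')
print(s['time_s'],s['position'],s['contact_force'],s['finger_force'])
a=cv2.imread('pics/w4.png')[100:350,170:470];b=cv2.imread('pics/c4.png')[180:330,260:410];d=cv2.imread('pics/s4.png')[180:330,190:340]
cv2.imwrite('pics/x4.png',np.hstack([cv2.resize(a,(360,300)),cv2.resize(d,(400,400),interpolation=3)[50:350]]))
E
```

```text
9.8667 [0.59607615 0.10412439 0.23013633] [-1.28567934 -0.56233854  7.49391434] 3.8137205340899527
```

View pics/x4.png

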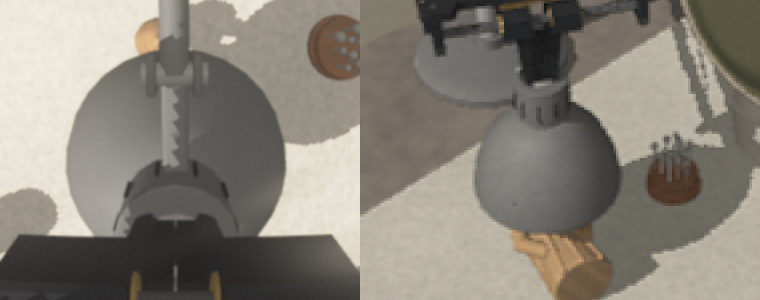

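The force fell from 9 to about 3 N and then climbed again on a stiffer path, which reads as a click. I'll lift off straight up and check how far the button stands out.

Emit:
play_rows --steps '[0, 0, -0.002, 0, 0, 0, -0.002, 0, 0, 0, -0.003, 0, 0, 0, -0.004, 0, 0, 0, -0.005, 0, 0, 0, -0.01, 0, 0, 0, -0.02, 0, 0, 0, -0.03, 0, 0, 0, -0.03, 0, 0, 0, 0, 0]'

```text
time_s: 10.75
position: [0.5967, 0.1043, 0.3426]
tcp_rot: [[0.859, -0.511, 0.01], [-0.511, -0.859, -0.0], [0.009, -0.005, -1.0]]
contact_force: [-0.0, 0.5, 0.5]
gripper_width: 0.0007
finger_force: 0.0
```

Emit:
play_rows --steps '[-0.03, 0, -0.02, 0, -0.04, 0, -0.02, 0, -0.04, 0, -0.02, 0, -0.04, 0, 0, 0, -0.02, 0, 0, 0, 0, 0, 0, 0, 0, 0, 0, 0]'

```text
time_s: 11.33
position: [0.454, 0.1886, 0.3937]
tcp_rot: [[0.86, -0.51, 0.001], [-0.51, -0.86, 0.0], [0.001, -0.001, -1.0]]
contact_force: [0.5, 0.4, 0.8]
gripper_width: 0.0008
finger_force: 0.0
```

```bash
python3 - <<'E'
from h import *
import pickle
s3,c3=snap('wrist','w5');pickle.dump((s3,c3),open('w5.pkl','wb'));s,c=snap('scene','c5');pickle.dump(c,open('c5.pkl','wb'));s,c=snap('side','s5')
print(s['time_s'],s['position'],s['contact_force'])
W=cv2.imread('pics/w5.png')
b=cv2.imread('pics/c5.png')[180:330,260:410];d=cv2.imread('pics/s5.png')[150:300,190:340]
t=np.hstack([cv2.resize(d,(400,400),interpolation=3)[:300],cv2.resize(b,(400,400),interpolation=3)[:300]])
cv2.imwrite('pics/x5.png',np.vstack([t,cv2.resize(W[0:240],(800,300))]))
E
```

```text
11.4333 [0.45509762 0.18785768 0.39275287] [-0.86329756 -0.46476613 -0.26649897]
```

View pics/x5.png

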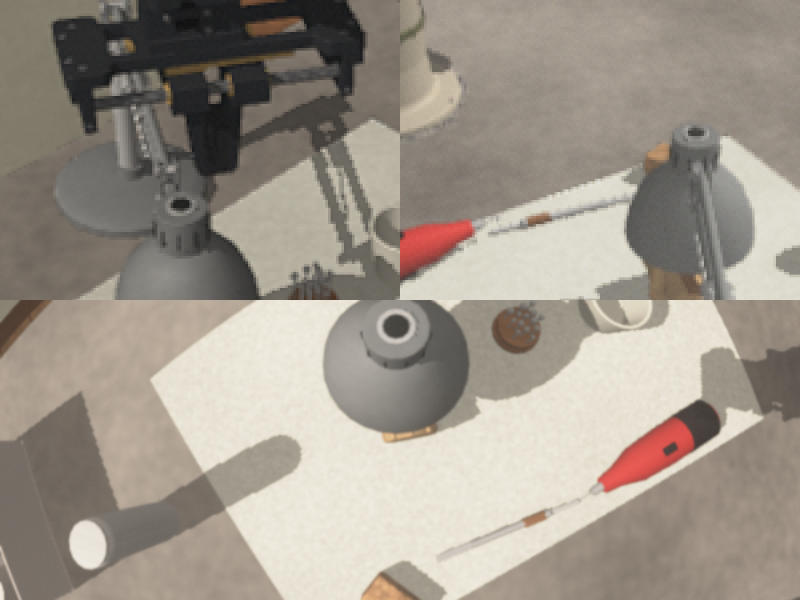

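The button now sits low in its ring, where before it stood proud as a black stub, so it has latched. The cap is at side px (257.5,227) and scene px (370.6,230). I'll check where the lamp ended up.

```bash
python3 - <<'E'
from h import *
import pickle
np.set_printoptions(precision=4,suppress=True)
S=pickle.load(open('side.pkl','rb'));C=pickle.load(open('scene.pkl','rb'))
print(tri([(S,257.5,226.9),(C,370.6,229.9)]))
s,c=pickle.load(open('w5.pkl','rb'))
print(wray(s,c,397*.8,(325-300)*.8,.25))
for n in('side','scene'):
    a=cv2.imread(f'pics/{n}0.png');b=cv2.imread(f'pics/{n[0] if n=="side" else "c"}5.png')
    p,q=((315,200),(257,227)) if n=='side' else ((314,230),(371,230))
    cr=[cv2.resize(i[y-20:y+20,x-20:x+20],(300,300),interpolation=3) for i,(x,y) in((a,p),(b,q))]
    cv2.imwrite(f'pics/z{n}.png',np.hstack(cr))
cv2.imwrite('pics/z.png',np.vstack([cv2.imread('pics/zside.png'),cv2.imread('pics/zscene.png')]))
E
```

```text
(array([0.5927, 0.1065, 0.2328]), [np.float64(0.00021928229412936489), np.float64(0.00021928229412929105)])
[0.5906 0.1065 0.25  ]
```

View pics/z.png

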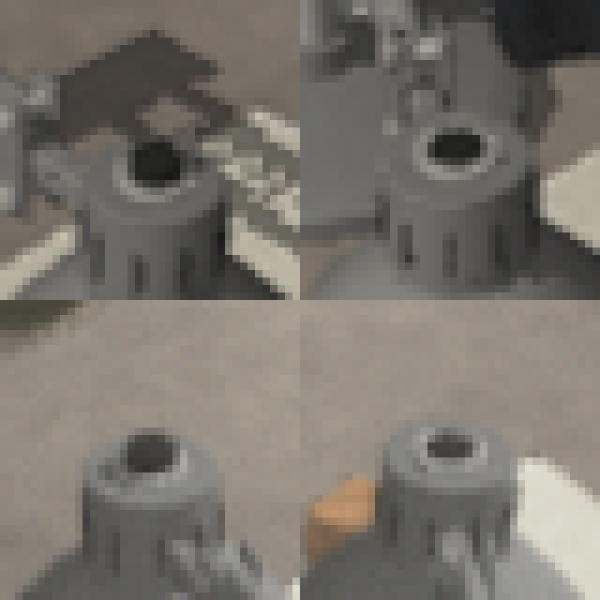

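In the before/after pairs (left before, right after) the button has dropped into the cap in both views. The shade is at about (0.593, 0.107), within about 5 mm of the puppet's middle, and the arm is clear of everything.

```bash
python3 -c "
from plant import workorder
print(workorder.job_done())"
```

```text
the job is handed in; nothing more can be done
None
```

The lamp's shade is over the puppet, within about 5 mm of its middle. I pressed the switch with about 10 N until it clicked, and the camera views show it staying in. The arm touched nothing else, and I handed the job in at about 11.4 s of the 51 s allowed; no verdict came back.

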